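# Prise the sticking tea box open with the spatula

## Task

The lid of the wooden tea box sticks: take the spatula from its slanted stand, push its blade through the notch in the front of the box, under the lid's edge, and prise the lid up with it, then swing it back past upright so that it stays open. Only the spatula may touch the lid, not the gripper. Then put the spatula back in the stand, blade down, leave it there, and leave the timer, lemon and mug where they are.

Things in the scene. Friction and masses are not known exactly. Their poses are not given: they have to be found in the camera images.
- tea_box: Light wooden tea box, fixed, 120 mm deep (its x), 150 mm wide (its y), 70 mm high without lid, walls 6 mm. Origin: centre of its underside. Its front looks along its own -x, roughly to the robot's left. In the middle of the front wall, under the lid, is a notch 44 mm wide, 22 mm deep (z 48 to 70 mm); the middle compartment behind it, 50 mm wide, is empty down to z = 6 mm.
- tea_lid (a joint): Hinge of the flat light wooden lid (124 x 150 mm, 10 mm thick, 0.12 kg), along the top of the back wall. 0 = shut, grows as the lid's front edge rises, 1.57 = upright, stops at 1.9 rad. Stiff with friction (about 0.13 N m, some 2 N in all at the front edge with the weight): it stays where it is left.
- lid_edge (a point): Middle of the lower front edge of the lid (moves with it). When shut it is 70 mm above the worktop and overhangs the outer face of the front wall by 4 mm, right above the notch.
- lid_hinge (a point): Middle of the lid's hinge axis (the axis runs along the box's y), 70 mm above the worktop, 60 mm behind the box's centre; the lid's underside lies at this height when shut, and its lower front edge is 124 mm from it. Fixed to the box.
- stand: Low light wooden stand, fixed: base 110 (its x) x 90 x 10 mm with a slanted pocket, inside 40 mm wide (its y) and 14 mm thick, open at the top. The pocket leans 0.35 rad from vertical, upper end towards the stand's own -x (roughly the robot's left). Along the slant from the pocket's floor its -x wall is 75 mm high, its +x wall 55 mm. Origin: centre of the base's underside.
- pocket_floor (a point): Middle of the floor of the stand's pocket, 19.5 mm above the worktop (axes as the stand's, not slanted).
- spatula_grip (a point): Grip point in the middle of the spatula's handle, 140 mm from the blade's end. Axes: z along the spatula from blade to handle end, x across the thin side, y across the width. Straight, loose, 0.07 kg, 180 mm long: steel blade 28 mm wide, 3 mm thick, 90 mm long, square end; dark wooden handle 18 mm wide (y), 14 mm thick (x), ending 40 mm past this point. Starts in the pocket, blade down.
- spatula_tip (a point): Middle of the square end of the spatula's blade; same axes as spatula_grip. At the start it stands on the pocket's floor, the blade lying against the pocket's -x wall and leaning as the pocket does.
- timer: Bystander: small egg timer, orange over cream, 58 mm wide, 57 mm high. Origin under its centre.
- lemon: Bystander: lemon, 77 x 52 x 53 mm. Origin under its centre.
- mug: Bystander: purple mug with a handle, 95 mm high. Origin under its middle.
Things that resemble listed ones, but are neither listed nor needed, are in the scene too. What is shaped like the stand but orange is not meant. Of the things that look like the part that bears spatula_grip, the larger one is meant.

How it is judged:
By the outcome, as a careful person would: the job done as asked, in the order asked, and still so for the second after the job is handed in, with the robot touching nothing.
It also fails if it takes over 48 s, if anything falls off the work surface, if the arm or the gripper's body presses on something with over 40 N, if the wrist force passes 120 N, or if a joint passes its speed limit or range.

## Robot

A 6-joint arm with a two-finger parallel gripper is mounted at the origin on a cart in front of the work surface, level with it; the furniture and walls round the work are solid. World frame = base frame: x ahead of the robot, y to its left, z up, the work surface at z = 0. Lengths are in m, angles in degrees, forces in N, time in s.
With the tool pointing down it reaches from about 0.3 to 0.75 m from the base axis. Payload 8.5 kg.
Tool frame: the origin (TCP) lies midway between the tips of the shut fingers; the grasp point (between the pads) lies env.tcp_to_grasp behind it (env.tcp_to_grasp is the distance from the TCP to the grasp point, in m); z points along the fingers, y is the line along which they close (so a half turn about z gives the same grasp; the last joint's range is limited). The gripper opens to 85 mm and grips with 20 to 120 N. Pads are 22 mm wide; open, the fingers measure 114 mm over their backs; the gripper's body (76 mm by 85 mm) begins 54 mm behind the grasp point. The pads swing forward as they close: fully open they stand 13 mm farther back than shut.
Start: joints at [57.279, 21.807, 74.336, -0, 83.858, -12.336], TCP at [0.192, 0.516, 0.21] pointing down, gripper open.
Joint ranges: [-178.18, 178.18], [-50.72, 133.34], [12.68, 142.11], [-81.47, 261.47], [9.98, 163.14], [-165.26, 165.26]. Speed limits (degrees/s): [136.94, 136.94, 180, 180, 180, 180].

## Interface

Orientations are given as a 3x3 rotation matrix whose columns are the frame's x, y, z axes.
In Python, from rig import observe, optics, job, env gives the robot as it stands. The module is installed in compiled form; this text tells all that it offers.
- The arm moves only by the shell command python3 -m jog 'ROWS' [FORCE]. ROWS is JSON, a list of rows, each a list of 7 numbers: the turn, a rotation vector about the tool's x, y, z in rad, then the shift along the tool's x, y, z in m, then the opening in per cent of the stroke, from 0 (shut) to 100 (fully open). A call has 1 to 10 rows; each row shifts and turns the commanded pose from where the row before left it, along the tool's axes as they then stand; what a row does not reach is not made up. A row lasts 1/8 s, in which the tool goes at most 62.5 mm and 10.7 degrees, less where a joint would pass 70% of its speed; a pose out of reach is approached as far as the arm can. A call is refused whole if a number of a shift passes 0.0625 or a number of a turn 0.188, either way. A call with a gripper value outside its range is refused whole. The fingers move at their own pace and stop on an object; FORCE is the grip in N (left out, the last holds). Time passes only in rows, so rows that do not move let the fingers close. It gives the time, the measured TCP pose, the force, the opening and the grip force at its end, in the units of the state.
- observe(): the state, without advancing time (a new reading comes with each control period).
- optics.get_image(name): name is "side" or "top" or "wrist"; returns a dict with "pixels" (480x640x3 uint8, red, green, blue), "mtx" (3x3 intrinsics, pixels), "dist_coeffs" ([k1, k2, p1, p2, k3] as OpenCV has them; the pictures are not rectified), "rvec" (rotation vector, rad) and "tvec" (3), from world to camera coordinates, as OpenCV has them. Camera axes: x right, y down, z forward; pixel columns grow to the right and rows downward; lengths in m; the calibration is good to about 2 mm. A picture is of the moment at which its call begins. There is no depth.
- job.close_job(): hands the job in; it is judged then, once.
The state is a dict: "time_s": time; "q": joint angles; "qvel": joint speeds; "joint_efforts": joint torques, N m; "position": TCP position; "tool_rot": TCP orientation; "ft_force": force on the tool from outside, world axes, zero at the start; "wrist_torque": the same for the moment, N m; "grip_width": finger opening in m; "gripper_force": force on a finger pad.
Only numpy, scipy, OpenCV 4.12 (cv2) and the standard library are available. Lean on these libraries where they do the work, as an engineer would, in place of code of your own. Each camera call takes 0.05 s, during which the arm holds its last target. There are 200 camera calls.

## Working session

There is one attempt and no reset: what is moved stays moved. The work goes in short steps, Python scripts to look and compute and a shell command to move; the robot and the scene stay as the last step left them, time stands still between calls to the robot, and variables do not carry over. Pictures are saved under pics/ and viewed, at most 10 in all, crops included, and the job is handed in when it is done.

```bash
mkdir -p pics; python3 - <<'E'
from rig import observe, optics, env
import cv2,pickle
s=observe();print({k:s[k] for k in('time_s','position','tool_rot','grip_width')},env.tcp_to_grasp)
for n in("side","top"):
    d=optics.get_image(n);pickle.dump(d,open(f"{n}0.pkl","wb"));cv2.imwrite(f"pics/{n}0.png",d["pixels"][:,:,::-1])
    R=cv2.Rodrigues(d["rvec"])[0];print(n,-R.T@d["tvec"],d["mtx"][0,0],R[2],d["dist_coeffs"])
E
```

```text
{'time_s': 0.0, 'position': array([0.19141291, 0.51525374, 0.20957945]), 'tool_rot': array([[-9.37356976e-01,  3.48369367e-01, -8.27204239e-04],
       [ 3.48370205e-01,  9.37356106e-01, -1.31567488e-03],
       [ 3.17044120e-04, -1.52143033e-03, -9.99998792e-01]]), 'grip_width': 0.08520858360289839} 0.0187
side [ 0.11461438 -0.50058346  1.27602372] 534.8286977280377 [ 0.27902976  0.4154343  -0.86576945] [-0.11018787  0.          0.          0.          0.        ]
top [0.20263235 0.04080262 1.40832498] 549.0613005040748 [ 0.23001652  0.01797453 -0.97302072] [-0.00151595  0.          0.          0.          0.        ]
```

View pics/side0.png

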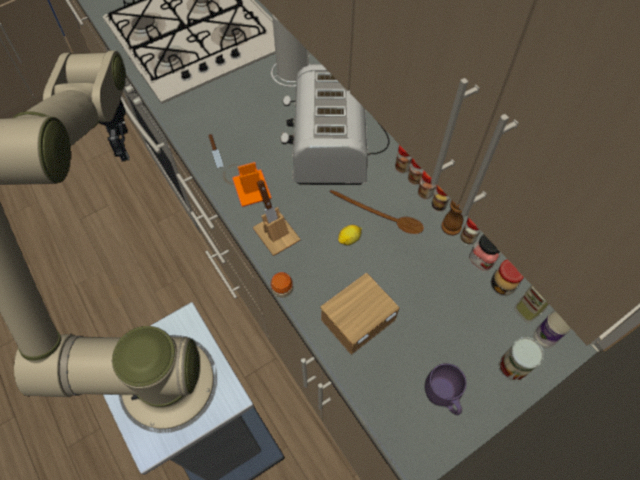

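View pics/top0.png

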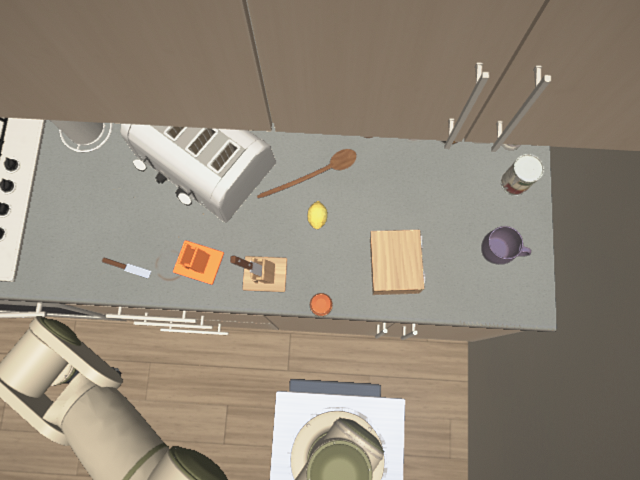

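The side view shows the wooden stand at about (276,230) with the spatula handle at (265,195), the box at (360,312), the timer at (282,284), the lemon at (350,234) and the mug at (445,385). In the top view the stand is at (265,273), the handle at (241,263) and the box at (398,262). The box and stand both run along the image's horizontal, which is world ±y.

```bash
cat > h.py <<'E'
import numpy as np,cv2,pickle
def cam(d): R=cv2.Rodrigues(d["rvec"])[0]; return R,-R.T@np.ravel(d["tvec"])
def rays(d,px):
    R,c=cam(d);u=cv2.undistortPoints(np.float64(px).reshape(-1,1,2),d["mtx"],d["dist_coeffs"])[:,0]
    return c,np.c_[u,np.ones(len(u))]@R
def plane(d,px,z): c,v=rays(d,px); return c+v*((z-c[2])/v[:,2])[:,None]
def tri(d1,p1,d2,p2):
    out=[]
    for a,b in zip(p1,p2):
        A=np.zeros((3,3));B=np.zeros(3)
        for d,p in((d1,a),(d2,b)):
            c,v=rays(d,[p]);v=v[0]/np.linalg.norm(v[0]);M=np.eye(3)-np.outer(v,v);A+=M;B+=M@c
        out.append(np.linalg.solve(A,B))
    return np.array(out)
def proj(d,P): return cv2.projectPoints(np.float64(P).reshape(-1,1,3),d["rvec"],d["tvec"],d["mtx"],d["dist_coeffs"])[0][:,0]
E
python3 - <<'E'
from h import *
T=pickle.load(open("top0.pkl","rb"));S=pickle.load(open("side0.pkl","rb"))
print("rough box",plane(T,[[398,262]],.08),"stand",plane(T,[[265,273]],.0))
c=lambda d,x,y,w,h:cv2.resize(d["pixels"][y:y+h,x:x+w,::-1],(400,300),interpolation=cv2.INTER_CUBIC)
a=np.vstack([np.hstack([c(T,220,240,80,60),c(S,235,165,100,75)]),np.hstack([c(T,360,217,80,60),c(S,305,265,120,90)])])
cv2.imwrite("pics/crop.png",a)
E
```

```text
rough box [[ 0.4776981  -0.12281217  0.08      ]] stand [[0.44477883 0.211896   0.        ]]
```

View pics/crop.png

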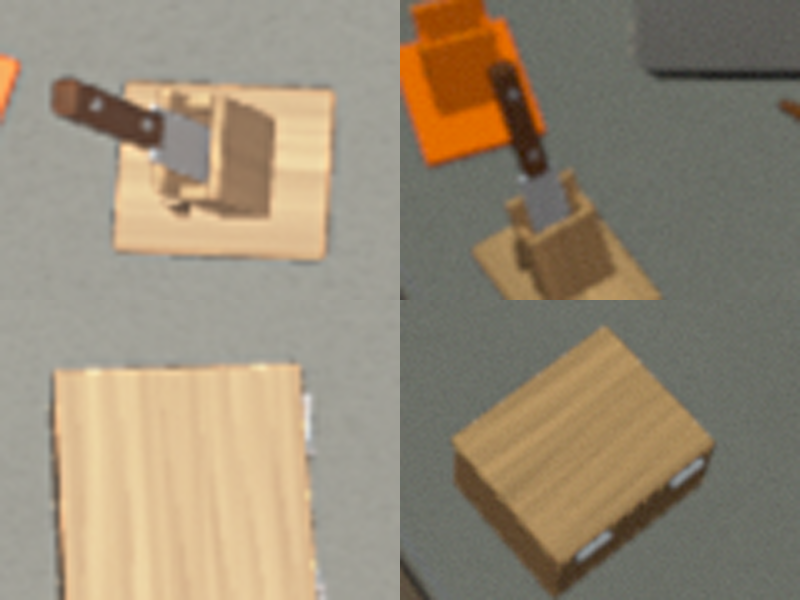

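The crops show the lid corners in the side view at about (321,307), (366,273), (399,308) and (352,344). The stand base corners in the top view are (245,256), (287,258), (285,292) and (243,290). The handle rivets are at (239,261) and (250,265) in the top view, and (263,188) and (269,204) in the side view.

```bash
python3 - <<'E'
from h import *
np.set_printoptions(precision=4,suppress=True)
T=pickle.load(open("top0.pkl","rb"));S=pickle.load(open("side0.pkl","rb"))
def rect(d,P,z,lo,hi):
    m=cv2.inRange(cv2.cvtColor(d["pixels"],cv2.COLOR_RGB2HSV),lo,hi)
    m=cv2.morphologyEx(m,cv2.MORPH_CLOSE,np.ones((3,3)))
    n,l=cv2.connectedComponents(m); k=l[P[1],P[0]]; c=max(cv2.findContours(np.uint8(l==k),1,2)[0],key=cv2.contourArea)
    W=plane(d,c[:,0],z); r=cv2.minAreaRect(np.float32(W[:,:2]*1000)); print(k,r); return cv2.boxPoints(r)
print("lid top",rect(T,(398,262),.08,(8,50,120),(28,200,255)))
print("stand top",rect(T,(281,284),.01,(8,50,120),(28,200,255)))
print("lid side manual",plane(S,[[320.9,307],[366.2,273.1],[399.2,307.9],[351.8,343.6]],.08))
print("stand top manual",plane(T,[[245.4,256.4],[286.8,258.4],[285.2,292],[243,289.6]],.01))
r=tri(T,[[239.4,260.8],[249.6,264.8]],S,[[263.25,188.5],[268.75,204.5]]);v=r[0]-r[1];print("rivets",r,np.linalg.norm(v),v/np.linalg.norm(v))
E
```

```text
12 ((479.27362060546875, -118.88996124267578), (160.916259765625, 126.74925231933594), 5.183343887329102)
lid top [[ 393.419   -63.0433]
 [ 404.87   -189.2743]
 [ 565.1282 -174.7366]
 [ 553.6772  -48.5057]]
15 ((441.7002868652344, 211.79859924316406), (90.58602905273438, 111.07061767578125), 1.0263067483901978)
stand top [[395.4198 266.5137]
 [397.4092 155.4609]
 [487.9808 157.0835]
 [485.9913 268.1363]]
lid side manual [[ 0.4034 -0.0689  0.08  ]
 [ 0.5493 -0.0547  0.08  ]
 [ 0.5605 -0.1762  0.08  ]
 [ 0.4122 -0.1867  0.08  ]]
stand top manual [[0.4837 0.2653 0.01  ]
 [0.4848 0.1573 0.01  ]
 [0.3969 0.1548 0.01  ]
 [0.3967 0.2635 0.01  ]]
rivets [[0.4401 0.2525 0.1703]
 [0.442  0.2364 0.1164]] 0.056309981669875275 [-0.0333  0.2858  0.9577]
```

```bash
cat >> h.py <<'E'
from scipy.spatial.transform import Rotation as Ro
np.set_printoptions(precision=4,suppress=True)
D=np.deg2rad
def tool(alpha,yaw):
    # tool z tilted alpha from down towards +y, tool y along world x turned by yaw
    a=D(alpha);b=Ro.from_euler('z',yaw,degrees=True).as_matrix()
    return b@np.array([[0,1,0],[np.cos(a),0,np.sin(a)],[np.sin(a),0,-np.cos(a)]])
def go(p,R,grasp=True):
    from rig import observe
    s=observe();p=np.array(p,float);
    if grasp:p=p+.0187*R[:,2]
    R0=s["tool_rot"];rv=Ro.from_matrix(R0.T@R).as_rotvec()
    print("t",s["time_s"],"q",s["q"],"pos",s["position"],"w",s["grip_width"],s["gripper_force"])
    print("target tcp",p,"turn",rv,np.rad2deg(np.linalg.norm(rv)))
    print("shift in present axes",R0.T@(p-s["position"]),"in target axes",R.T@(p-s["position"]))
E
python3 - <<'E'
from h import *
R=tool(35,.7);g=np.array([.440,.252,.150]);print(R)
go(g-.10*R[:,2],R)
E
```

```text
[[-0.01    0.9999 -0.007 ]
 [ 0.8191  0.0122  0.5735]
 [ 0.5736  0.     -0.8192]]
t 0.1 q [ 57.2786  21.8365  74.3786  -0.001   83.8581 -12.336 ] pos [0.1914 0.5153 0.2097] w 0.08535811162683263 0.0
target tcp [0.4406 0.2054 0.2166] turn [-0.368   0.5351  1.1629] 76.31598047934139
shift in present axes [-0.3415 -0.2037 -0.0067] in target axes [-0.2524  0.2453 -0.1852]
```

```bash
python3 -m jog '[[0,0,0,0,0,-0.05,100],[0,0,0,0,0,-0.05,100],[-0.046,0.067,0.145,0,0,0,100],[-0.046,0.067,0.145,0,0,0,100],[-0.046,0.067,0.145,0,0,0,100],[-0.046,0.067,0.145,0,0,0,100],[-0.046,0.067,0.145,0,0,0,100],[-0.046,0.067,0.145,0,0,0,100],[-0.046,0.067,0.145,0,0,0,100],[0,0,0,0,0,0,100]]' 100
python3 - <<'E'
from h import *
R=tool(35,.7);g=np.array([.440,.252,.150])
go(g-.10*R[:,2],R)
E
```

```text
time_s: 1.35
position: [0.1911, 0.5147, 0.3098]
tool_rot: [[-0.16, 0.986, -0.048], [0.842, 0.162, 0.514], [0.515, 0.041, -0.856]]
ft_force: [0.2, 0.3, -0.0]
grip_width: 0.0858
gripper_force: 0.0
t 1.35 q [45.0644  6.4731 85.5597 25.2143 68.8992 29.8979] pos [0.1911 0.5147 0.3098] w 0.08579788419719969 0.0
target tcp [0.4406 0.2054 0.2166] turn [-0.0472  0.0663  0.1484] 9.696341998694141
shift in present axes [-0.3483  0.1921 -0.0913] in target axes [-0.3093  0.2456 -0.1028]
```

```bash
python3 -m jog '[[-0.047,0.066,0.148,0,0,0,100],[0,0,0,-0.03,0.025,-0.05,100],[0,0,0,-0.03,0.025,-0.05,100],[0,0,0,-0.045,0.035,0,100],[0,0,0,-0.045,0.035,0,100],[0,0,0,-0.045,0.035,0,100],[0,0,0,-0.045,0.035,0,100],[0,0,0,-0.045,0.035,0,100],[0,0,0,-0.024,0.02,0,100],[0,0,0,0,0,0,100]]'
python3 - <<'E'
from h import *
from rig import optics
d=optics.get_image("wrist");pickle.dump(d,open("w1.pkl","wb"));cv2.imwrite("pics/w1.png",d["pixels"][:,:,::-1])
R=tool(35,.7);g=np.array([.440,.252,.150])
go(g-.10*R[:,2],R)
u=np.array([-.005,.342,.94]);print("grip,end,tip px",proj(d,[g,g+.04*u,g-.14*u]))
E
```

```text
time_s: 2.6
position: [0.4408, 0.2086, 0.2129]
tool_rot: [[-0.01, 1.0, -0.009], [0.819, 0.013, 0.574], [0.574, -0.002, -0.819]]
ft_force: [0.1, 0.7, -0.2]
grip_width: 0.0855
gripper_force: 0.0
t 2.65 q [ -8.9285  13.9685  94.6418  35.0521  80.2721 -18.5652] pos [0.44   0.2095 0.2137] w 0.08537077775510628 0.0
target tcp [0.4406 0.2054 0.2166] turn [-0.0013 -0.001   0.0008] 0.10406934366703843
shift in present axes [-0.0017  0.0006 -0.0047] in target axes [-0.0017  0.0006 -0.0047]
grip,end,tip px [[315.5932 235.8964]
 [315.643  194.2873]
 [315.487  324.2822]]
```

View pics/w1.png

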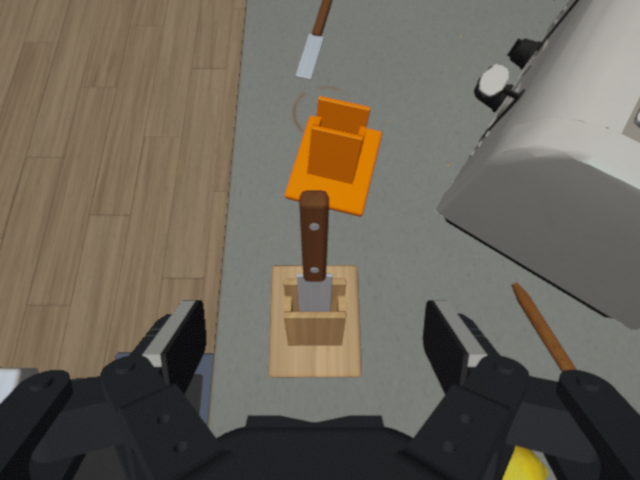

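The wrist view shows the handle running from (314,197) to (315,280), midway between the fingers. The projected grip point is (316,236) and the projected end is (316,194), so both agree with my measurement.

```bash
python3 -m jog '[[0,0,0,-0.002,0.0,0.025,100],[0,0,0,0,0,0.025,100],[0,0,0,0,0,0.025,100],[0,0,0,0,0,0.02,100],[0,0,0,0,0,0,100],[0,0,0,0,0,0,0],[0,0,0,0,0,0,0],[0,0,0,0,0,0,0],[0,0,0,0,0,0,0],[0,0,0,0,0,0,0]]' 100
python3 - <<'E'
from h import *
R=tool(35,.7);g=np.array([.440,.252,.150])
go(g,R)
E
```

```text
time_s: 3.9
position: [0.4392, 0.2626, 0.1355]
tool_rot: [[-0.01, 1.0, -0.006], [0.818, 0.012, 0.575], [0.575, 0.001, -0.818]]
ft_force: [0.6, -1.7, 4.4]
grip_width: 0.0139
gripper_force: 97.9
t 3.9 q [ -1.9594  20.6733 100.3692  38.7974  66.4112 -21.0436] pos [0.4392 0.2626 0.1355] w 0.013908420118151155 97.91226881352486
target tcp [0.4399 0.2627 0.1347] turn [ 0.0012 -0.0015  0.0002] 0.10942073076374136
shift in present axes [-0.0004  0.0007  0.0007] in target axes [-0.0004  0.0007  0.0007]
```

```bash
python3 -m jog '[[0,0,0,0.0082,0,-0.0057,0],[0,0,0,0.0164,0,-0.0114,0],[0,0,0,0.0205,0,-0.0143,0],[0,0,0,0.0205,0,-0.0143,0],[0,0,0,0.0205,0,-0.0143,0],[0,0,0,0.0205,0,-0.0143,0],[0,0,0,0,0,0,0]]' 100
python3 - <<'E'
from h import *
from rig import optics,observe
s=observe();R=s["tool_rot"];G=s["position"]-.0187*R[:,2];u=np.array([-.005,.342,.94])
P=[G,G+.04*u,G-.05*u,G-.14*u]
o=[]
for n,(w,h) in(("wrist",(240,180)),("top",(80,60)),("side",(80,60))):
    d=optics.get_image(n);pickle.dump(d,open(n+"2.pkl","wb"));p=proj(d,P);c=p.mean(0).astype(int)
    x,y=c[0]-w//2,c[1]-h//2;o.append(cv2.resize(d["pixels"][y:y+h,x:x+w,::-1],(400,300),interpolation=cv2.INTER_CUBIC));print(n,"crop origin",x,y,"scale",w/400,"pred in crop",((p-[x,y])*400/w).round().tolist())
cv2.imwrite("pics/g2.png",np.vstack([np.hstack(o[:2]),np.hstack([o[2],o[2]*0])]));print(G,s["grip_width"],s["ft_force"])
E
```

```text
time_s: 4.78
position: [0.4384, 0.3076, 0.2584]
tool_rot: [[-0.013, 1.0, -0.005], [0.818, 0.013, 0.574], [0.574, 0.003, -0.819]]
ft_force: [-0.1, 0.1, -0.8]
grip_width: 0.0141
gripper_force: 98.0
wrist crop origin 196 231 scale 0.6 pred in crop [[201.0, 117.0], [203.0, 25.0], [200.0, 190.0], [199.0, 269.0]]
top crop origin 179 224 scale 0.2 pred in crop [[160.0, 134.0], [108.0, 113.0], [220.0, 159.0], [318.0, 199.0]]
side crop origin 213 133 scale 0.2 pred in crop [[184.0, 91.0], [161.0, 21.0], [212.0, 174.0], [259.0, 315.0]]
[0.4385 0.2969 0.2737] 0.014083964095402942 [-0.0589  0.1255 -0.8395]
```

View pics/g2.png

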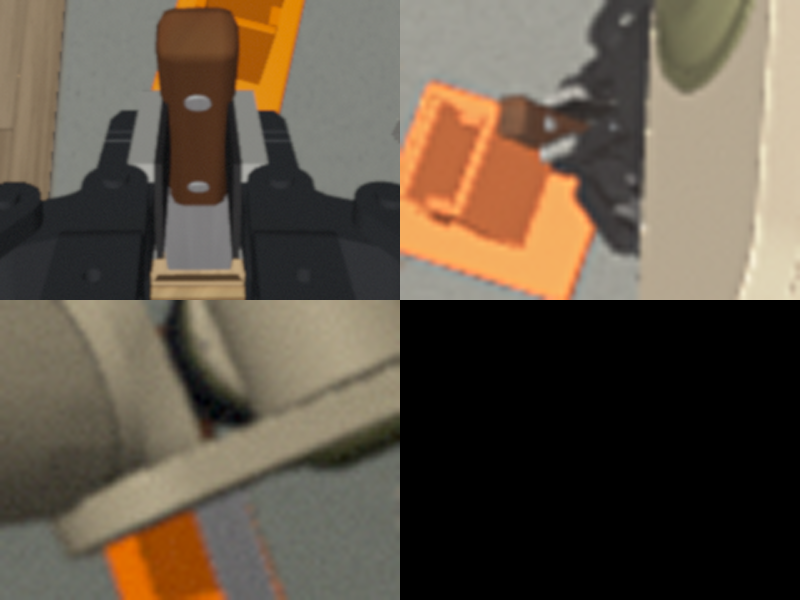

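The wrist crop shows the handle held squarely between the pads, with the blade hanging clear of the stand and the handle end where I predicted it.

```bash
cat >> h.py <<'E'
A=np.array([.0924,-.9957,0]);EDGE=np.array([.476,-.060,.07])
RP=tool(-35,5.3)
def tipgo(past,z,edge=EDGE,R=RP):
    tip=edge+A*past;tip[2]=z; go(tip-.14*A,R)
E
python3 - <<'E'
from h import *
T=pickle.load(open("top0.pkl","rb"));print("timer",plane(T,[[321,304]],.05),"mug",plane(T,[[503,246]],.09))
print(RP);tipgo(-.02,.15);tipgo(-.02,.0585)
E
```

```text
timer [[0.3667 0.0608 0.05  ]] mug [[ 0.5309 -0.3782  0.09  ]]
[[-0.0757  0.9957  0.053 ]
 [ 0.8156  0.0924 -0.5711]
 [-0.5736  0.     -0.8192]]
t 4.925 q [ 3.804  13.3953 87.6711 35.6916 79.2469 -3.8228] pos [0.4379 0.3069 0.256 ] w 0.013755600769031718 98.03683361154981
target tcp [0.4622 0.0886 0.1347] turn [-0.0017 -1.2216 -0.0858] 70.16317575368599
shift in present axes [-0.2486  0.0219 -0.0261] in target axes [-0.1103  0.0041  0.2254]
t 4.925 q [ 3.804  13.3953 87.6711 35.6916 79.2469 -3.8228] pos [0.4379 0.3069 0.256 ] w 0.013755600769031718 98.03683361154981
target tcp [0.4622 0.0886 0.0432] turn [-0.0017 -1.2216 -0.0858] 70.16317575368599
shift in present axes [-0.3011  0.0221  0.0488] in target axes [-0.0578  0.0041  0.3003]
```

```bash
python3 -m jog '[[0,-0.1745,-0.0123,0,0,0,0],[0,-0.1745,-0.0123,0,0,0,0],[0,-0.1745,-0.0123,0,0,0,0],[0,-0.1745,-0.0123,0,0,0,0],[0,-0.1745,-0.0123,0,0,0,0],[0,-0.1745,-0.0123,0,0,0,0],[0,-0.1745,-0.0123,0,0,0,0],[0,0,0,-0.03,0.001,0.05,0],[0,0,0,-0.03,0.001,0.05,0],[0,0,0,0,0,0,0]]' 100
python3 - <<'E'
from h import *
tipgo(-.02,.15)
E
```

```text
time_s: 6.18
position: [0.449, 0.1981, 0.2071]
tool_rot: [[-0.077, 0.996, 0.046], [0.815, 0.089, -0.573], [-0.575, -0.006, -0.818]]
ft_force: [-0.8, -0.0, -0.8]
grip_width: 0.0138
gripper_force: 98.1
t 6.175 q [ 27.3456  25.711   77.2441 -32.0478  91.9105  25.2982] pos [0.449  0.1981 0.2071] w 0.013778238638272104 98.147704442963
target tcp [0.4622 0.0886 0.1347] turn [-0.0071  0.0018  0.0012] 0.42458151047430265
shift in present axes [-0.0486  0.0039  0.1226] in target axes [-0.0488  0.003   0.1225]
```

```bash
python3 -m jog '[[-0.007,0.002,0.001,-0.016,0.001,0.04,0],[0,0,0,-0.016,0.001,0.04,0],[0,0,0,-0.016,0.001,0.042,0],[0,0,0,0,0,0,0],[0,0,0,0,0,0,0]]' 100
python3 - <<'E'
from h import *
from rig import optics,observe
tipgo(-.02,.15)
s=observe();R=s["tool_rot"];G=s["position"]-.0187*R[:,2]
# spatula axis in tool frame (55 deg from -z)
c=D(55.05);u=R@np.array([np.sin(c),0,-np.cos(c)]);w=R[:,1];print("u",u)
P=[G-.14*u+.014*w,G-.14*u-.014*w,G-.05*u,G+.04*u,EDGE]
o=[]
for n,(w,h) in(("wrist",(240,180)),("top",(100,75)),("side",(100,75))):
    d=optics.get_image(n);pickle.dump(d,open(n+"3.pkl","wb"));p=proj(d,P);c=p[0].astype(int)
    x,y=max(0,c[0]-w//2),max(0,min(c[1]-h//2,480-h));o.append(cv2.resize(d["pixels"][y:y+h,x:x+w,::-1],(400,300),interpolation=cv2.INTER_CUBIC));print(n,"crop origin",x,y,"scale",w/400,"pred in crop",((p-[x,y])*400/w).round().tolist())
cv2.imwrite("pics/g3.png",np.vstack([np.hstack(o[:2]),np.hstack([o[2],o[2]*0])]))
E
```

```text
time_s: 6.8
position: [0.4643, 0.0936, 0.1372]
tool_rot: [[-0.075, 0.995, 0.061], [0.817, 0.096, -0.568], [-0.571, 0.007, -0.821]]
ft_force: [-0.4, -0.1, -0.9]
grip_width: 0.0139
gripper_force: 98.2
t 6.8 q [ 16.1487  25.5727  90.9324 -35.8298  73.9133  24.2204] pos [0.4643 0.0936 0.1372] w 0.013918144432852346 98.1827529030852
target tcp [0.4622 0.0886 0.1347] turn [ 0.008  -0.0029 -0.0012] 0.4901717536878602
shift in present axes [-0.0025 -0.0026  0.0048] in target axes [-0.0025 -0.0026  0.0048]
u [-0.096   0.9954  0.002 ]
wrist crop origin 215 300 scale 0.6 pred in crop [[200.0, 157.0], [136.0, 157.0], [169.0, 79.0], [171.0, -84.0], [161.0, 12.0]]
top crop origin 314 211 scale 0.25 pred in crop [[200.0, 150.0], [203.0, 196.0], [48.0, 179.0], [-106.0, 184.0], [233.0, 204.0]]
side crop origin 293 227 scale 0.25 pred in crop [[201.0, 151.0], [165.0, 178.0], [88.0, 63.0], [-2.0, -34.0], [201.0, 256.0]]
```

View pics/g3.png

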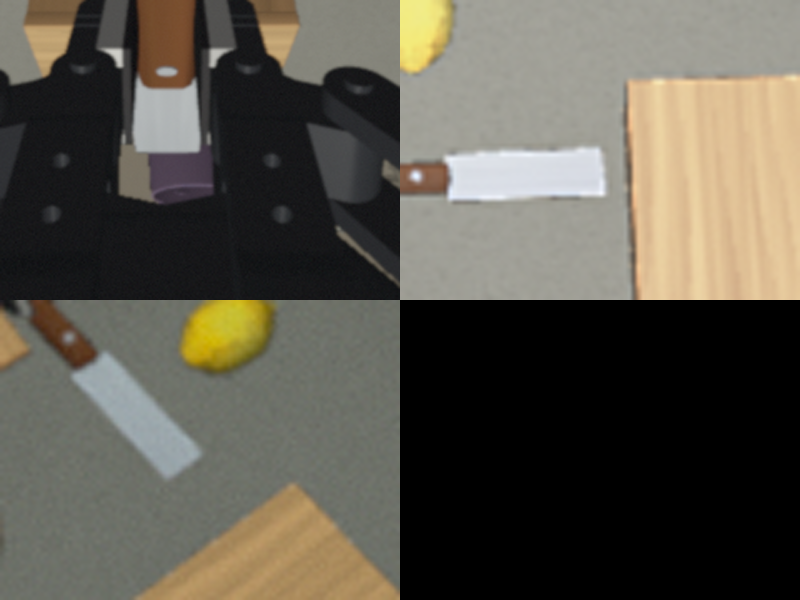

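Blade end corners are at (202,148) and (205,195) in the top crop and (204,153) and (168,478-300=178) in the side crop. Both are within 3 crop pixels (about 1–2 mm) of the prediction, so the tool-based tip model holds.

```bash
python3 -m jog '[[0.002,-0.001,0,0.0125,-0.0007,0.02,0],[0.002,-0.001,0,0.0125,-0.0007,0.02,0],[0.002,-0.001,0,0.0125,-0.0007,0.02,0],[0.002,0,0,0.0125,-0.0005,0.02,0],[0,0,0,0,0,0,0],[0,0,0,0,0,0,0]]' 100
python3 - <<'E'
from h import *
tipgo(-.02,.0585)
tipgo(.035,.0585)
E
```

```text
time_s: 7.7
position: [0.4627, 0.0885, 0.0437]
tool_rot: [[-0.074, 0.996, 0.054], [0.816, 0.092, -0.571], [-0.574, 0.002, -0.819]]
ft_force: [-0.2, 0.3, -0.4]
grip_width: 0.0138
gripper_force: 98.2
t 7.7 q [ 15.6728  33.6034  96.748  -39.2864  63.1047  32.9405] pos [0.4627 0.0885 0.0437] w 0.013776045370080337 98.18432404892519
target tcp [0.4622 0.0886 0.0432] turn [ 0.0012  0.0004 -0.0013] 0.10369719487267756
shift in present axes [ 0.0004 -0.0005  0.0003] in target axes [ 0.0004 -0.0005  0.0003]
t 7.7 q [ 15.6728  33.6034  96.748  -39.2864  63.1047  32.9405] pos [0.4627 0.0885 0.0437] w 0.013776045370080337 98.18432404892519
target tcp [0.4673 0.0339 0.0432] turn [ 0.0012  0.0004 -0.0013] 0.10369719487267756
shift in present axes [-0.0446 -0.0005  0.0318] in target axes [-0.0446 -0.0005  0.0318]
```

```bash
python3 -m jog '[[0,0,0,-0.009,0,0.0064,0],[0,0,0,-0.009,0,0.0064,0],[0,0,0,-0.009,0,0.0064,0],[0,0,0,-0.009,0,0.0064,0],[0,0,0,-0.009,0,0.0064,0],[0,0,0,0,0,0,0]]' 100
python3 - <<'E'
from h import *
tipgo(.035,.0585)
# tip arc about hinge, constant orientation; tool axes shifts per waypoint
r=.124-.035; pa=np.array([r,-.0115+.00]) 
H=EDGE+A*.124; prev=H-A*r+[0,0,-.0115]
for th in (6,16,26,36,46,56,66,76,86,96,102):
    t=D(th);p=H-A*r*np.cos(t)+np.array([0,0,r*np.sin(t)-.0015*np.cos(t)]);d=p-prev;prev=p;print(th,"tool shift",RP.T@d)
E
```

```text
time_s: 8.45
position: [0.4671, 0.0322, 0.0424]
tool_rot: [[-0.074, 0.996, 0.052], [0.816, 0.09, -0.572], [-0.574, -0.0, -0.819]]
ft_force: [-0.4, -0.0, -0.7]
grip_width: 0.0137
gripper_force: 98.2
t 8.45 q [  9.0928  32.447  100.0324 -42.2484  58.4016  30.2451] pos [0.4671 0.0322 0.0424] w 0.013651932270294336 98.2382522081025
target tcp [0.4673 0.0339 0.0432] turn [-0.0014  0.0005 -0.0019] 0.14002464357343491
shift in present axes [ 0.0009  0.0003 -0.0016] in target axes [ 0.0009  0.0003 -0.0016]
6 tool shift [-0.0115  0.     -0.0155]
16 tool shift [-0.0112  0.     -0.0108]
26 tool shift [-0.0129  0.     -0.0088]
36 tool shift [-0.0142  0.     -0.0064]
46 tool shift [-0.0152  0.     -0.0039]
56 tool shift [-0.0156  0.     -0.0012]
66 tool shift [-0.0156  0.      0.0014]
76 tool shift [-0.0151  0.      0.0041]
86 tool shift [-0.0141  0.      0.0066]
96 tool shift [-0.0127  0.      0.0089]
102 tool shift [-0.0068  0.      0.0063]
```

```bash
python3 -m jog '[[0,0,0,-0.0028,0,-0.005,0],[0,0,0,-0.0028,0,-0.005,0],[0,0,0,-0.0058,0,-0.007,0],[0,0,0,-0.0056,0,-0.0054,0],[0,0,0,-0.0056,0,-0.0054,0],[0,0,0,-0.0129,0,-0.0088,0],[0,0,0,-0.0142,0,-0.0064,0],[0,0,0,0,0,0,0]]' 120
python3 - <<'E'
from h import *
from rig import optics,observe
r=.089;t=D(36);H=EDGE+A*.124
p=H-A*r*np.cos(t)+np.array([0,0,r*np.sin(t)-.0015*np.cos(t)]);go(p-.14*A,RP)
o=[]
for n,(x,y) in(("top",(315,210)),("side",(285,240))):
    d=optics.get_image(n);o.append(cv2.resize(d["pixels"][y:y+105,x:x+140,::-1],(400,300),interpolation=cv2.INTER_CUBIC))
cv2.imwrite("pics/g4.png",np.hstack(o))
E
```

```text
time_s: 9.45
position: [0.469, 0.0162, 0.1074]
tool_rot: [[-0.073, 0.996, 0.054], [0.815, 0.09, -0.572], [-0.574, 0.002, -0.819]]
ft_force: [0.8, -0.0, -2.4]
grip_width: 0.013
gripper_force: 118.0
t 9.45 q [  7.1739  25.9148  97.1636 -39.532   64.4356  22.037 ] pos [0.469  0.0162 0.1074] w 0.013032013830716867 118.01067008636892
target tcp [0.4689 0.0169 0.1058] turn [ 0.0006  0.0011 -0.003 ] 0.18624831370601375
shift in present axes [ 0.0015 -0.0001  0.0009] in target axes [ 0.0015 -0.0001  0.0009]
```

View pics/g4.png

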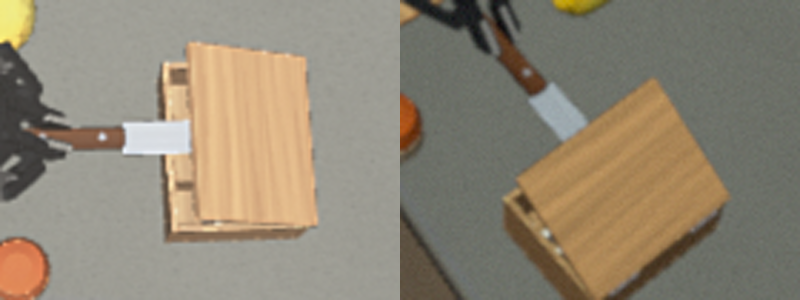

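The lid has been lifted to roughly 36° with the blade under it. The lid edge is now at x≈190 in the top crop, and the box interior is visible.

```bash
python3 -m jog '[[0,0,0,-0.0152,0,-0.0039,0],[0,0,0,-0.0156,0,-0.0012,0],[0,0,0,-0.0156,0,0.0014,0],[0,0,0,-0.0151,0,0.0041,0],[0,0,0,-0.0141,0,0.0066,0],[0,0,0,-0.0127,0,0.0089,0],[0,0,0,-0.0068,0,0.0063,0],[0,0,0,0,0,0,0],[0,0,0,0,0,0,0]]' 120
python3 - <<'E'
from h import *
r=.089;t=D(103);H=EDGE+A*.124
p=H-A*r*np.cos(t)+np.array([0,0,r*np.sin(t)-.0015*np.cos(t)]);go(p-.14*A,RP)
E
```

```text
time_s: 10.68
position: [0.4769, -0.0732, 0.1425]
tool_rot: [[-0.075, 0.996, 0.052], [0.815, 0.091, -0.572], [-0.574, -0.0, -0.819]]
ft_force: [-0.3, -0.1, -0.5]
grip_width: 0.0128
gripper_force: 118.2
t 10.675 q [ -3.914   21.5564  97.192  -40.0787  61.7139  10.5935] pos [ 0.4769 -0.0732  0.1425] w 0.012756361576309145 118.20831185672432
target tcp [ 0.4774 -0.0747  0.1417] turn [-0.0006  0.0009 -0.0007] 0.07138605876494639
shift in present axes [-0.0008  0.0003  0.0015] in target axes [-0.0008  0.0003  0.0015]
```

```bash
python3 -m jog '[[0,0,0,0.025,0,-0.017,0],[0,0,0,0.037,0,-0.026,0],[0,0,0,0.037,0,-0.026,0],[0,0,0,0.01,0,-0.05,0],[0,0,0,0,0,-0.05,0],[0,0,0,0,0,0,0]]' 100
python3 - <<'E'
from h import *
from rig import optics,observe
R=tool(35,.7);u=np.array([-.0042,.342,.94]);g=np.array([.4392,.2519,.1508])+.14*u;go(g,R)
d=optics.get_image("side");p=optics.get_image("top")
H=EDGE+A*.124;W=np.array([A[1],-A[0],0])
for th in(95,100,103,106):
    t=D(th);e=H+.124*(-A*np.cos(t)+[0,0,np.sin(t)]);print(th,"edge ends side",((proj(d,[e+.075*W,e-.075*W])-[325,235])*400/140).round(),"top",((proj(p,[e+.075*W,e-.075*W])-[360,200])*400/140).round())
cv2.imwrite("pics/g5.png",np.hstack([cv2.resize(q["pixels"][y:y+105,x:x+140,::-1],(400,300),interpolation=cv2.INTER_CUBIC) for q,x,y in((d,325,235),(p,360,200))]))
E
```

```text
time_s: 11.42
position: [0.4608, 0.1145, 0.2207]
tool_rot: [[-0.074, 0.995, 0.059], [0.816, 0.095, -0.57], [-0.573, 0.006, -0.819]]
ft_force: [0.7, -0.5, -1.1]
grip_width: 0.0126
gripper_force: 118.5
t 11.425 q [ 18.5783  20.8998  82.7449 -34.1007  85.9078  18.682 ] pos [0.4608 0.1145 0.2207] w 0.012624751156476212 118.46853206399828
target tcp [0.4385 0.3105 0.2671] turn [0.0064 1.2202 0.0881] 70.09339636786896
shift in present axes [ 0.1351 -0.0033 -0.1511] in target axes [ 0.1874 -0.0199  0.0746]
95 edge ends side [[ 97. 273.]
 [242. 160.]] top [[225. 235.]
 [210.  50.]]
100 edge ends side [[107. 284.]
 [251. 170.]] top [[239. 234.]
 [223.  50.]]
103 edge ends side [[112. 291.]
 [257. 177.]] top [[246. 234.]
 [231.  50.]]
106 edge ends side [[117. 298.]
 [262. 183.]] top [[254. 234.]
 [238.  51.]]
```

View pics/g5.png

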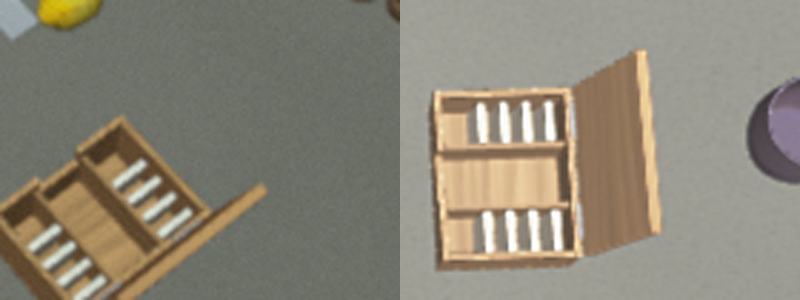

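The top crop shows the lid open past upright: its lower front edge runs from (238,50) to (252,235), which matches about 105°. Next I put the spatula back.

```bash
python3 -m jog '[[0,0,0,0.045,-0.001,-0.05,0],[0,0,0,0.045,-0.001,-0.05,0],[0,0,0,0.045,-0.001,-0.05,0],[0.001,0.1743,0.0126,0,0,0,0],[0.001,0.1743,0.0126,0,0,0,0],[0.001,0.1743,0.0126,0,0,0,0],[0.001,0.1743,0.0126,0,0,0,0],[0.001,0.1743,0.0126,0,0,0,0],[0.001,0.1743,0.0126,0,0,0,0],[0.001,0.1743,0.0126,0,0,0,0]]' 100
python3 -m jog '[[0,0,0,0,0,0,0],[0,0,0,0,0,0,0]]'
python3 - <<'E'
from h import *
R=tool(35,.7);u=np.array([-.0042,.342,.94]);g=np.array([.4392,.2519,.1508])+.14*u;go(g,R)
E
```

```text
time_s: 12.78
position: [0.4406, 0.2928, 0.2596]
tool_rot: [[0.0, 1.0, -0.009], [0.817, 0.005, 0.576], [0.576, -0.008, -0.817]]
ft_force: [0.0, 0.2, -1.8]
grip_width: 0.0127
gripper_force: 117.9
time_s: 13.02
position: [0.4406, 0.2936, 0.26]
tool_rot: [[-0.002, 1.0, -0.01], [0.822, 0.008, 0.57], [0.57, -0.007, -0.822]]
ft_force: [-0.1, -0.0, -0.7]
grip_width: 0.013
gripper_force: 118.4
t 13.025 q [ 2.2261 13.1059 87.2345 35.2506 80.8489 -4.2545] pos [0.4406 0.2936 0.26  ] w 0.013010059292104914 118.40971116442233
target tcp [0.4385 0.3105 0.2671] turn [-0.0034  0.0045 -0.0077] 0.5444436405034933
shift in present axes [ 0.0179 -0.002   0.0038] in target axes [ 0.0179 -0.0019  0.0039]
```

```bash
python3 -m jog '[[-0.0034,0.0045,-0.0077,0.015,-0.002,0,0],[0,0,0,0,0,0,0],[0,0,0,0,0,0,0]]'
python3 - <<'E'
from h import *
from rig import optics,observe
R=tool(35,.7);u0=np.array([-.0042,.342,.94]);n=np.array([0,-.94,.342]);g=np.array([.4392,.2519,.1508]);go(g+.14*u0+.005*n,R)
s=observe();R=s["tool_rot"];G=s["position"]-.0187*R[:,2];c=D(55.05);u=R@np.array([np.sin(c),0,-np.cos(c)]);w=R[:,1];print(u)
f=g-.14*u0;P=[G-.14*u+.014*w,G-.14*u-.014*w,G-.05*u+.007*w,G+.04*u,f+.065*u0]
o=[]
for n_,W,x,y in(("wrist",240,196,231),("top",100,220,225),("side",100,225,150)):
    d=optics.get_image(n_);k=400/W;print(n_,((proj(d,P)-[x,y])*k).round().tolist());h=W*3//4;o.append(cv2.resize(d["pixels"][y:y+h,x:x+W,::-1],(400,300),interpolation=cv2.INTER_CUBIC))
cv2.imwrite("pics/g6.png",np.vstack([np.hstack(o[:2]),np.hstack([o[2],o[2]*0])]))
E
```

```text
time_s: 13.4
position: [0.4381, 0.3068, 0.2692]
tool_rot: [[-0.013, 1.0, -0.007], [0.818, 0.014, 0.575], [0.575, 0.001, -0.818]]
ft_force: [-0.1, -0.1, -0.5]
grip_width: 0.0131
gripper_force: 118.3
t 13.4 q [ 3.734  12.7385 86.3191 35.5962 80.8659 -2.9227] pos [0.4381 0.3068 0.2692] w 0.013127836976848516 118.32739242352545
target tcp [0.4385 0.3058 0.2688] turn [-0.0001 -0.0023  0.0025] 0.1972852792867128
shift in present axes [-0.001   0.0004 -0.0002] in target axes [-0.001   0.0004 -0.0002]
[-0.0062  0.3406  0.9402]
wrist [[232.0, 269.0], [167.0, 269.0], [222.0, 190.0], [202.0, 25.0], [199.0, 301.0]]
top [[91.0, 128.0], [87.0, 175.0], [11.0, 107.0], [-80.0, 82.0], [142.0, 176.0]]
side [[176.0, 165.0], [139.0, 185.0], [130.0, 56.0], [79.0, -62.0], [185.0, 260.0]]
```

View pics/g6.png

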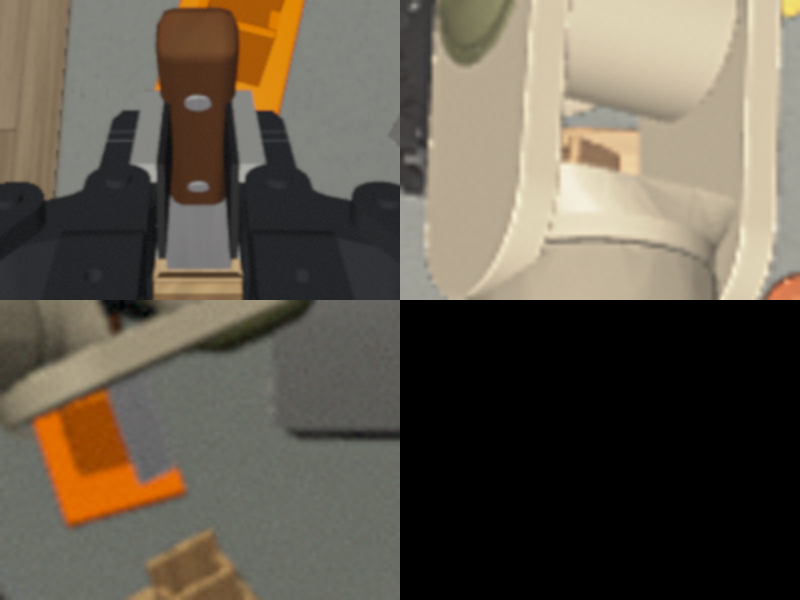

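The wrist view matches the picture taken just after the grasp (handle end, rivets at (197,102) and (198,187), blade at (166–232,268)), so the spatula has not slipped in the grip.

```bash
python3 -m jog '[[0,0,0,-0.019,0,0.0124,0],[0,0,0,-0.018,0,0.0126,0],[0,0,0,-0.018,0,0.0126,0],[0,0,0,-0.018,0,0.0126,0],[0,0,0,-0.018,0,0.0126,0],[0,0,0,-0.018,0,0.0126,0],[0,0,0,0,0,0,0]]'
python3 - <<'E'
from h import *
R=tool(35,.7);n=np.array([0,-.94,.342]);g=np.array([.4392,.2519,.1508]);go(g+.004*n,R)
E
```

```text
time_s: 14.42
position: [0.4388, 0.2602, 0.1438]
tool_rot: [[-0.009, 1.0, -0.008], [0.817, 0.012, 0.576], [0.576, -0.002, -0.817]]
ft_force: [0.4, 0.0, -0.3]
grip_width: 0.0132
gripper_force: 118.4
t 14.425 q [ -2.3166  19.9522  99.7831  38.3996  67.796  -20.337 ] pos [0.4388 0.2602 0.1438] w 0.013237796762515849 118.35497461259365
target tcp [0.4391 0.2589 0.1368] turn [-0.0014 -0.0029 -0.0014] 0.2032019061282795
shift in present axes [-0.0051  0.0002  0.0049] in target axes [-0.0051  0.0002  0.0049]
```

```bash
python3 -m jog '[[0,0,0,-0.005,0,0.0045,0],[0,0,0,0.0017,0,0.0025,0],[0,0,0,0,0,0,0],[0,0,0,0,0,0,0],[0,0,0,0,0,0,30],[0,0,0,0,0,0,50],[0,0,0,0,0,0,80],[0,0,0,0,0,0,100],[0,0,0,0,0,0,100],[0,0,0,0,0,0,100]]' 40
python3 -m jog '[[0,0,0,0,0,-0.02,100],[0,0,0,0,0,-0.03,100],[0,0,0,0,0,-0.05,100],[0,0,0,0,0,-0.05,100],[0,0,0,-0.02,0,-0.05,100],[0,0,0,0,0,0,100],[0,0,0,0,0,0,100]]'
python3 - <<'E'
from h import *
from rig import optics
d=optics.get_image("wrist");t=optics.get_image("top");s=optics.get_image("side")
c=lambda q,x,y,w:cv2.resize(q["pixels"][y:y+w*3//4,x:x+w,::-1],(400,300),interpolation=cv2.INTER_CUBIC)
cv2.imwrite("pics/end.png",np.vstack([np.hstack([c(d,0,0,640),c(d,220,150,200)]),np.hstack([c(t,220,160,320),c(s,235,165,240)])]))
E
```

```text
time_s: 15.68
position: [0.4391, 0.2619, 0.137]
tool_rot: [[-0.011, 1.0, -0.007], [0.817, 0.013, 0.576], [0.576, 0.001, -0.818]]
ft_force: [0.9, -0.2, 0.4]
grip_width: 0.0855
gripper_force: 0.0
time_s: 16.55
position: [0.4404, 0.1307, 0.2885]
tool_rot: [[-0.01, 1.0, -0.007], [0.817, 0.013, 0.576], [0.576, -0.0, -0.817]]
ft_force: [0.2, -0.1, 0.3]
grip_width: 0.0853
gripper_force: 0.0
```

View pics/end.png

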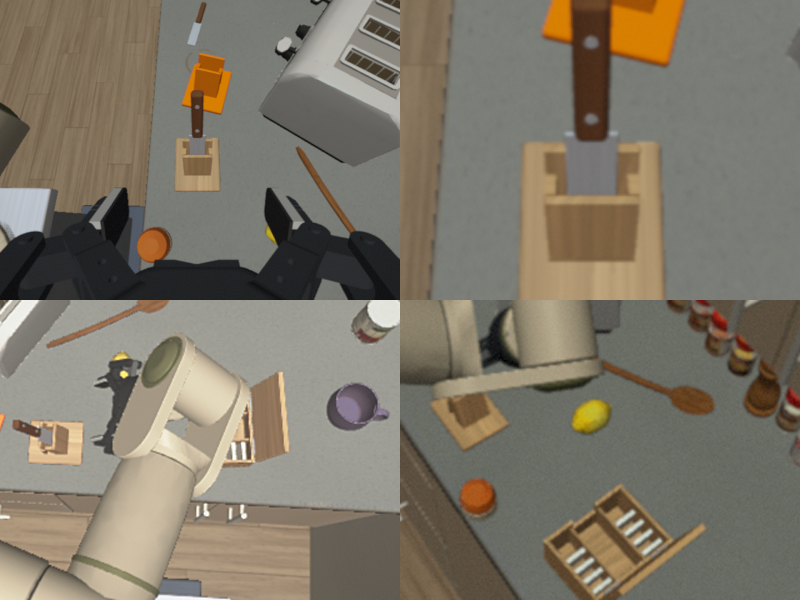

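The final pictures show the spatula back in the wooden stand, blade down. The lid is open past upright, and the timer, lemon and mug are where they were. The arm is clear and touching nothing.

```bash
python3 -c "
from rig import job
print(job.close_job())"
```

```text
the job is handed in; nothing more can be done
None
```

The job is handed in at about 17 s of the 48 s allowed: the spatula prised the lid up and left it open at about 105°, and is back in the wooden stand, blade down, with the timer, lemon and mug where they were.

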